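# Lay the display risers down in their taped outlines

### The arm

A 6-joint arm with a two-finger parallel gripper is mounted at the origin on the work surface. World frame = base frame: x ahead of the robot, y to its left, z up, the work surface at z = 0. Lengths are in m, angles in rad, forces in N, time in s.
With the tool pointing down it reaches from about 0.325 to 0.9 m from the base axis. Payload 3.5 kg.
Tool frame: the origin (TCP) lies on the centre line of the jaws, within the pads' length; the fingertips stand 22 mm ahead of it and the grasp point (between the pads) lies 3 mm ahead of it; z points along the fingers, y is the direction in which the jaws open and shut (so a half turn about z gives the same grasp; the last joint's range is limited). The gripper opens to 85 mm and grips with 20 to 120 N. Pads are 22 mm wide; open, the fingers measure 114 mm over their backs; the gripper's body (76 mm by 85 mm) begins 54 mm behind the grasp point. The pads swing forward as they close: fully open they stand 13 mm farther back than shut.
Start: joints at [1.127, 0.276, -0.026, 1.268, 0, 1.467], TCP at [0.209, 0.589, 0.253] pointing down, gripper open.
Joint ranges: [-3.12, 3.12], [-0.85, 1.88], [-1.08, 1.24], [-1.95, 2.15], [-1.57, 1.53], [-3.14, 3.14]. Speed limits (rad/s): [2.57, 2.57, 3.14, 3.14, 3.14, 3.14].

### API

Orientations are given as a 3x3 rotation matrix whose columns are the frame's x, y, z axes.
In Python, from plant import env gives the robot as it stands.
- The arm moves only by the shell command python3 -m crank 'ROWS' [FORCE]. ROWS is JSON, a list of rows, each an object with "angular": the turn, a rotation vector about the world's x, y, z in degrees, a list of three; "delta_pos": the shift along the world's x, y, z in mm, a list of three; "jaw": the closure, from 0 (fully open) to 1 (shut). A call has exactly 5 rows; each row shifts and turns the commanded pose from where the row before left it; what a row does not reach is not made up. A row lasts 1/10 s, in which the tool goes at most 50 mm and 8.59 degrees, less where a joint would pass 70% of its speed; a pose out of reach is approached as far as the arm can. A call with a gripper value outside its range is refused whole. The fingers move at their own pace and stop on an object; FORCE is the grip in N (left out, the last holds). Time passes only in rows, so rows that do not move let the fingers close, or fill a call up. It gives the time, the measured TCP pose, the force and the opening at its end, in the units of the state.
- env.state(): the state, without advancing time (a new reading comes with each control period).
- env.capture(name): name is "side" or "top" or "wrist"; returns a dict with "img" (400x640x3 uint8, red, green, blue), "fov_y" (degrees; the focal length in pixels is half the picture's height over the tangent of half this angle, whatever the lens; pixels are square), "cx", "cy" (the principal point, pixels), "pose" (4x4, takes a point from camera to world coordinates). Camera axes: x right, y down, z forward; pixel columns grow to the right and rows downward; lengths in m; the calibration is good to about 2 mm. A picture is of the moment at which its call begins. There is no depth.
- env.hand_in(): hands the job in, once; it reports no verdict.
The state is a dict: "clock": time; "joints": joint angles; "joint_velocities": joint speeds; "joint_torque": joint torques, N m; "tcp_pos": TCP position; "tcp_rot": TCP orientation; "force": force on the tool from outside, world axes, zero at the start; "torque": the same for the moment, N m; "opening": finger opening in m.
Only numpy, scipy, OpenCV 4.12 (cv2) and the standard library are available. Lean on these libraries where they do the work, as an engineer would, in place of code of your own. Each camera call takes 0.05 s, during which the arm holds its last target. There are 200 camera calls.

### The job

Lay out the display: push over the two standing cloth-covered risers with your fingers so that each topples into the yellow taped outline next to it and ends lying flat, plywood face down and wholly inside its outline. Only push them, never lift or carry them, and leave everything else on the table where it stands.

Things in the scene. Friction and masses are not known exactly. Their poses are not given: they have to be found in the camera images.
- tall_riser: the tall riser: mid-teal cloth-covered wooden block, standing on end: 40 mm thick (x) by 80 mm wide (y) by 140 mm tall (z), about 280 g. Origin: centre of its foot end, on the table while it stands. Its own z axis points up along it; its own +x points out of its bare plywood face (towards its outline), -x out of the cloth face opposite. Once tipped over +x points down and the origin is 20 mm above the table
- tall_riser_head (a point): centre of the head end of the tall riser, 140 mm along its z from the origin
- tall_outline: flat yellow tape outline on the table for the tall riser, nothing to bump into: clear inside 190 mm along its own x by 130 mm along its own y, tape 12 mm wide around that. Origin: its centre, on the table; the riser stands at the outline's -x end, its origin about 90 mm from the outline's centre, and lies along the outline's x when tipped towards +x
- short_riser: the short riser: pale blue-grey cloth-covered wooden block, standing on end: 34 mm thick (x) by 70 mm wide (y) by 110 mm tall (z), about 170 g. Origin: centre of its foot end, on the table while it stands. Its own z axis points up along it; its own +x points out of its bare plywood face (towards its outline), -x out of the cloth face opposite. Once tipped over +x points down and the origin is 17 mm above the table
- short_riser_head (a point): centre of the head end of the short riser, 110 mm along its z from the origin
- short_outline: flat yellow tape outline on the table for the short riser, nothing to bump into: clear inside 160 mm along its own x by 120 mm along its own y, tape 12 mm wide around that. Origin: its centre, on the table; the riser stands at the outline's -x end, its origin about 72 mm from the outline's centre, and lies along the outline's x when tipped towards +x
- stone_disc: pale cream stone disc, 100 mm across with a small hole, leaning on a clear acrylic easel (about 85 mm square foot, 105 mm tall); origin: middle of the foot's underside
- magnifier: magnifying glass, 108 mm across, on a chrome stem and a round black foot of 100 mm; 235 mm tall; origin: centre of the foot's underside
- vase_on_stand: small blue vase on a dark carved wooden stand (75 x 105 mm), 106 mm tall; origin: centre of its underside
- spare_block: dark wooden square block with a brass top plate, 60 x 60 x 110 mm, standing near the back; not part of the job; origin: centre of its underside
- wax_jar: small jar, 44 mm across, 45 mm tall; origin: centre of its underside
- tape_roll: flat roll of yellow tape, 80 mm across, 22 mm tall; origin: centre of its underside
- dusting_brush: brush lying on the table at the right; origin: underside
Mind the look-alikes: they are no part of the job. What is shaped like the short_riser but pink is not meant.

How it is judged:
At the end, for the whole second after the job is handed in: Both risers lie flat at rest on the table, plywood face down (within 0.14 rad), each inside its own outline: neither the middle of an end nor its corners reach more than about 4 mm onto the 12 mm wide tape (angle between each of tall_riser, short_riser's own x axis and vertical above 3 rad and height (world z) of each of tall_riser, tall_riser_head below 0.025 m and x of tall_riser in the frame of tall_outline above -0.099 m and x of tall_riser_head in the frame of tall_outline below 0.099 m and y of tall_riser in the frame of tall_outline between -0.029 and 0.029 m and y of tall_riser_head in the frame of tall_outline between -0.029 and 0.029 m and linear speed of each of tall_riser, short_riser below 0.02 m/s and angular speed of each of tall_riser, short_riser below 0.1 rad/s and height (world z) of each of short_riser, short_riser_head below 0.022 m and x of short_riser in the frame of short_outline above -0.084 m and x of short_riser_head in the frame of short_outline below 0.084 m and y of short_riser in the frame of short_outline between -0.029 and 0.029 m and y of short_riser_head in the frame of short_outline between -0.029 and 0.029 m); the robot touches nothing.
It fails at once if the tall riser is lifted off the table (its foot end rises more than 32 mm above it; tipping alone raises it 20 mm at most) (height (world z) of tall_riser above 0.032 m).
It fails at once if the short riser is lifted off the table (its foot end rises more than 32 mm above it; tipping alone raises it 20 mm at most) (height (world z) of short_riser above 0.032 m).
It fails at once if an exhibit or the magnifier is moved more than 20 mm or tipped (distance of any of stone_disc, vase_on_stand, magnifier from where it was at the start of the episode above 0.02 m or angle between any of stone_disc, vase_on_stand, magnifier's own z axis and vertical above 0.35 rad).
It fails at once if the spare block, jar, tape roll or brush is moved more than 20 mm or tipped (distance of any of spare_block, wax_jar, tape_roll, dusting_brush from where it was at the start of the episode above 0.02 m or angle between any of spare_block, wax_jar, tape_roll's own z axis and vertical above 0.35 rad).
It also fails if it takes over 51 s, if anything falls off the work surface, if the arm or the gripper's body presses on something with over 40 N, if the wrist force passes 120 N, or if a joint passes its speed limit or range.

## Working session

There is one attempt and no reset: what is moved stays moved. The work goes in short steps, Python scripts to look and compute and a shell command to move; the robot and the scene stay as the last step left them, time stands still between calls to the robot, and variables do not carry over. Pictures are saved under pics/ and viewed, about 8 in all and at most 12, crops included, and the job is handed in when it is done.

```bash
ls; mkdir -p pics
python3 - <<'E'
from plant import env
import cv2,numpy as np
s=env.state();print(s['clock'],s['tcp_pos'],s['tcp_rot'],s['opening'])
for n in ['top','side']:
    c=env.capture(n);cv2.imwrite(f'pics/{n}0.png',c['img'][:,:,::-1]);print(n,c['fov_y'],c['cx'],c['cy'],np.round(c['pose'],3).tolist())
E
```

```text
pics
0.0 [0.20858596 0.58839499 0.25217218] [[-9.42488590e-01  3.34236957e-01 -9.55839004e-04]
 [ 3.34238231e-01  9.42486605e-01 -1.95048484e-03]
 [ 2.48941340e-04 -2.15778765e-03 -9.99997641e-01]] 0.08532639755757918
top 55.98357321588595 322.4881338267306 199.40045715803458 [[-0.075, -0.968, 0.24, 0.331], [-0.997, 0.073, -0.016, 0.018], [-0.002, -0.241, -0.971, 1.057], [0.0, 0.0, 0.0, 1.0]]
side 49.02051301338586 312.63370699032487 202.0692394780802 [[0.736, -0.436, 0.519, -0.044], [-0.677, -0.471, 0.565, -0.633], [-0.002, -0.767, -0.642, 0.839], [0.0, 0.0, 0.0, 1.0]]
```

View pics/top0.png

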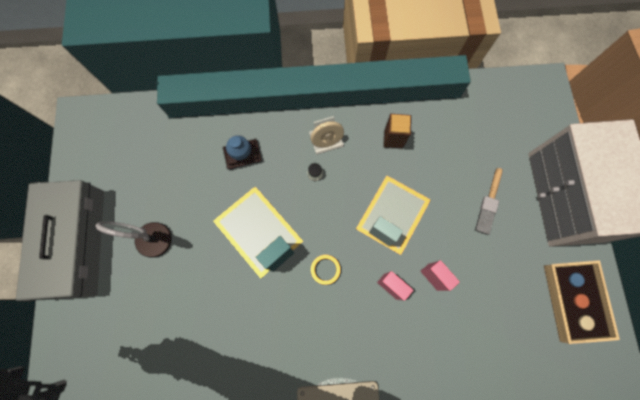

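View pics/side0.png

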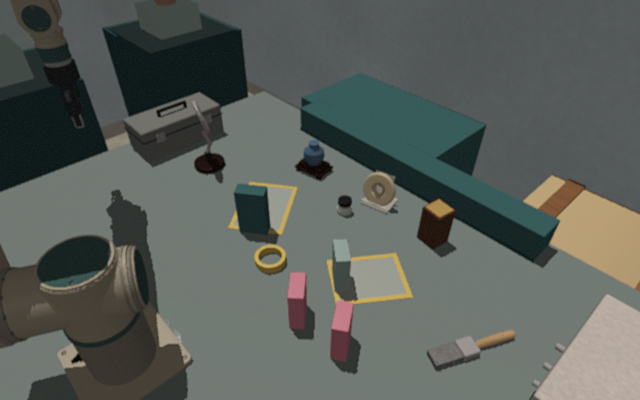

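Top view: the tall riser (275,252) stands at the lower-right end of its outline (258,232). The short riser (387,231) stands at the lower end of its outline (393,214). The two pink decoys are at (397,286) and (440,276), and the tape roll is at (326,269).

```bash
cat > h.py <<'E'
from plant import env
import cv2,numpy as np
def f(c): return c['img'].shape[0]/2/np.tan(np.radians(c['fov_y'])/2)
def ray(c,uv,z=0.):
    uv=np.atleast_2d(uv).astype(float);F=f(c)
    d=np.c_[(uv[:,0]-c['cx'])/F,(uv[:,1]-c['cy'])/F,np.ones(len(uv))]@c['pose'][:3,:3].T
    o=c['pose'][:3,3];return (o+d*((z-o[2])/d[:,2])[:,None])[:,:2]
def proj(c,P):
    q=(np.atleast_2d(P)-c['pose'][:3,3])@c['pose'][:3,:3];return q[:,:2]/q[:,2:]*f(c)+[c['cx'],c['cy']]
def outline(c,uv,r=65):
    h=cv2.cvtColor(c['img'],cv2.COLOR_RGB2HSV)
    m=cv2.inRange(h,(20,110,100),(35,255,255));y,x=np.nonzero(m)
    k=(abs(x-uv[0])<r)&(abs(y-uv[1])<r)
    mm=np.zeros_like(m);mm[y[k],x[k]]=255
    n,l,st,_=cv2.connectedComponentsWithStats(mm,connectivity=8)
    # big pieces only
    keep=np.isin(l,[i for i in range(1,n) if st[i,4]>60]);y,x=np.nonzero(keep)
    return cv2.minAreaRect((ray(c,np.c_[x,y])*1000).astype(np.float32))
E
python3 - <<'E'
from h import *
c=env.capture('top')
for n,uv in [('tall',(258,232)),('short',(393,214))]:
    r=outline(c,uv,50 if n=='tall' else 42);print(n,r,cv2.boxPoints(r).round().tolist())
im=c['img'][170:310,200:470,::-1];cv2.imwrite('pics/crop1.png',cv2.resize(im,None,fx=2.95,fy=2.95,interpolation=cv2.INTER_CUBIC))
h=cv2.cvtColor(c['img'],cv2.COLOR_RGB2HSV)
for p in [(275,245),(280,262),(387,225),(385,237),(390,205),(258,225),(320,320)]: print(p,h[p[1],p[0]],c['img'][p[1],p[0]])
E
```

```text
tall ((515.4309692382812, 190.5360107421875), (212.7142791748047, 151.05691528320312), 37.29135513305664) [[385.0, 186.0], [477.0, 66.0], [646.0, 195.0], [554.0, 315.0]]
short ((534.784423828125, -198.25396728515625), (144.11378479003906, 184.2012176513672), 55.105918884277344) [[418.0, -205.0], [569.0, -310.0], [652.0, -192.0], [500.0, -86.0]]
(275, 245) [ 85  67 149] [110 149 143]
(280, 262) [90 79 42] [29 42 42]
(387, 225) [ 72  28 202] [180 202 189]
(385, 237) [75 27 95] [85 95 90]
(390, 205) [ 37  22 196] [192 196 179]
(258, 225) [ 32  15 222] [221 222 209]
(320, 320) [ 63  19 148] [137 148 138]
```

View pics/crop1.png

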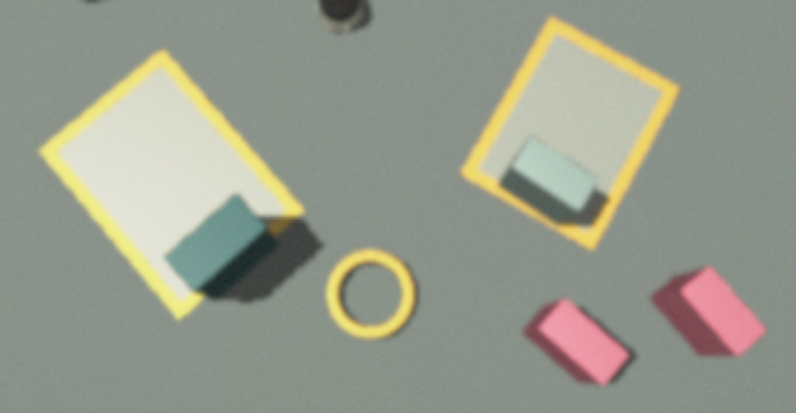

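```bash
cat >> h.py <<'E'
OUT={'tall':((515.4,190.5),37.3,.14,(275,245)),'short':((534.8,-198.3),-34.9,.11,(387,225))}
def loc(n,xy):
    (o,a,_,_)=OUT[n];a=np.radians(a);R=np.array([[np.cos(a),np.sin(a)],[-np.sin(a),np.cos(a)]]);return (np.atleast_2d(xy)-o)@R.T
def topface(c,n,uv,z):
    img=cv2.GaussianBlur(c['img'],(3,3),0);col=img[uv[1],uv[0]].astype(int)
    m=(abs(img.astype(int)-col).max(2)<24).astype(np.uint8)
    _,l=cv2.connectedComponents(m);y,x=np.nonzero(l==l[uv[1],uv[0]])
    return cv2.minAreaRect((ray(c,np.c_[x,y],z)*1000).astype(np.float32))
E
python3 - <<'E'
from h import *
c=env.capture('top')
for n in OUT:
    o,a,z,uv=OUT[n];r=topface(c,n,uv,z);print(n,np.round(r[0]),np.round(r[1]),r[2],'in outline',loc(n,r[0]).round())
print('mag foot',ray(c,[(153,240)]),'lens',ray(c,[(118,230)],.18),'tape',ray(c,[(326,269)],.02),'pinks',ray(c,[(400,285),(443,275)],.1),'jar',ray(c,[(315,170)],.045))
E
```

```text
tall [437. 133.] [35. 74.] 38.50178909301758 in outline [[-97.   1.]]
short [ 514. -177.] [101. 136.] 55.5053825378418 in outline [[-29.   6.]]
mag foot [[0.51085779 0.48613651]] lens [[0.51020721 0.48943177]] tape [[0.39267178 0.0059562 ]] pinks [[ 0.33519514 -0.17300383]
 [ 0.35131483 -0.28288362]] jar [[0.66818699 0.01595577]]
```

```bash
R='{"delta_pos":[11.5,-33.2,-5],"angular":[0,0,3.8],"jaw":0.5}'; 
python3 -m crank '[{"delta_pos":[11.5,-33.2,-5],"angular":[0,0,3.8],"jaw":0.5},{"delta_pos":[11.5,-33.2,-5],"angular":[0,0,3.8],"jaw":0.5},{"delta_pos":[11.5,-33.2,-5],"angular":[0,0,3.8],"jaw":0.5},{"delta_pos":[11.5,-33.2,-5],"angular":[0,0,3.8],"jaw":0.5},{"delta_pos":[11.5,-33.2,-5],"angular":[0,0,3.8],"jaw":0.5}]' 40
python3 -m crank '[{"delta_pos":[11.5,-33.2,-5],"angular":[0,0,3.8],"jaw":0.5},{"delta_pos":[11.5,-33.2,-5],"angular":[0,0,3.8],"jaw":0.5},{"delta_pos":[11.5,-33.2,-5],"angular":[0,0,3.8],"jaw":0.5},{"delta_pos":[11.5,-33.2,-5],"angular":[0,0,3.8],"jaw":0.5},{"delta_pos":[11.5,-33.2,-5],"angular":[0,0,3.8],"jaw":0.5}]'
python3 -m crank '[{"delta_pos":[11.5,-33.2,-5],"angular":[0,0,3.8],"jaw":0.5},{"delta_pos":[11.5,-33.2,-5],"angular":[0,0,3.8],"jaw":0.5},{"delta_pos":[11.5,-33.2,-5],"angular":[0,0,3.8],"jaw":0.5},{"delta_pos":[11.5,-33.2,-5],"angular":[0,0,3.8],"jaw":0.5},{"delta_pos":[11.5,-33.2,-5],"angular":[0,0,3.8],"jaw":0.5}]'
python3 - <<'E'
from h import *
s=env.state();print(s['clock'],s['tcp_pos'],s['tcp_rot'].round(3) if hasattr(s['tcp_rot'],'round') else s['tcp_rot'],s['opening'],s['force'])
c=env.capture('top')
for n,uv in [('short',(533,135)),('tall',0)]:
    q=np.array([(533,135),(515,165),(583,212),(600,183)] if n=='short' else [(237,195),(265,228),(195,292),(165,258)])/2.95+[200,170]
    w=ray(c,q,OUT[n][2])*1000;r=cv2.minAreaRect(w.astype(np.float32));print(n,r,loc(n,w.mean(0)))
c=env.capture('side');cv2.imwrite('pics/side1.png',c['img'][:,:,::-1])
E
```

```text
clock: 0.7
tcp_pos: [0.2665, 0.4216, 0.2279]
tcp_rot: [[-1.0, 0.006, -0.0], [0.006, 1.0, -0.0], [0.0, -0.0, -1.0]]
force: [0.4, 0.2, -0.7]
opening: 0.0427
clock: 1.2
tcp_pos: [0.324, 0.2557, 0.2031]
tcp_rot: [[-0.947, -0.32, 0.0], [-0.32, 0.947, 0.0], [-0.0, -0.0, -1.0]]
force: [1.4, -0.4, -0.0]
opening: 0.0425
clock: 1.7
tcp_pos: [0.3816, 0.0897, 0.1782]
tcp_rot: [[-0.792, -0.611, 0.001], [-0.611, 0.792, 0.0], [-0.0, -0.0, -1.0]]
force: [0.5, -0.7, -0.3]
opening: 0.043
1.7 [0.38158484 0.08966118 0.17819757] [[-0.792 -0.611  0.001]
 [-0.611  0.792  0.   ]
 [-0.    -0.    -1.   ]] 0.04297528581292469 [ 0.47691922 -0.65261825 -0.25671117]
short ((475.879638671875, -160.70211791992188), (71.76165008544922, 31.06875228881836), 50.05229187011719) [[-70.22785137  -2.90204247]]
tall ((434.5681457519531, 131.99114990234375), (37.53370666503906, 77.58695983886719), 37.719547271728516) [[-99.44975698   2.44086127]]
```

```bash
python3 -m crank '[{"delta_pos":[0,0,-43],"angular":[0,0,0],"jaw":0.5},{"delta_pos":[8,6.2,0],"angular":[0,0,0],"jaw":0.5},{"delta_pos":[8,6.2,0],"angular":[0,0,0],"jaw":0.5},{"delta_pos":[8,6.2,0],"angular":[0,0,0],"jaw":0.5},{"delta_pos":[4,3.1,0],"angular":[0,0,0],"jaw":0.5}]'
python3 -m crank '[{"delta_pos":[4,3.1,0],"angular":[0,0,0],"jaw":0.5},{"delta_pos":[4,3.1,0],"angular":[0,0,0],"jaw":0.5},{"delta_pos":[4,3.1,0],"angular":[0,0,0],"jaw":0.5},{"delta_pos":[4,3.1,0],"angular":[0,0,0],"jaw":0.5},{"delta_pos":[0,0,0],"angular":[0,0,0],"jaw":0.5}]'
python3 - <<'E'
from h import *
c=env.capture('side');a=c['img'][130:300,160:400,::-1]
c=env.capture('top');b=c['img'][170:310,200:340,::-1]
cv2.imwrite('pics/a2.png',np.hstack([cv2.resize(a,(480,340)),cv2.resize(b,(320,340))]))
E
```

```text
clock: 2.3
tcp_pos: [0.4125, 0.1143, 0.1374]
tcp_rot: [[-0.793, -0.61, 0.005], [-0.61, 0.793, 0.001], [-0.004, -0.002, -1.0]]
force: [0.3, -0.2, 0.7]
opening: 0.0426
clock: 2.8
tcp_pos: [0.4261, 0.1255, 0.1355]
tcp_rot: [[-0.794, -0.609, 0.001], [-0.609, 0.794, 0.0], [-0.001, -0.0, -1.0]]
force: [-1.3, -0.2, 0.1]
opening: 0.0427
```

View pics/a2.png

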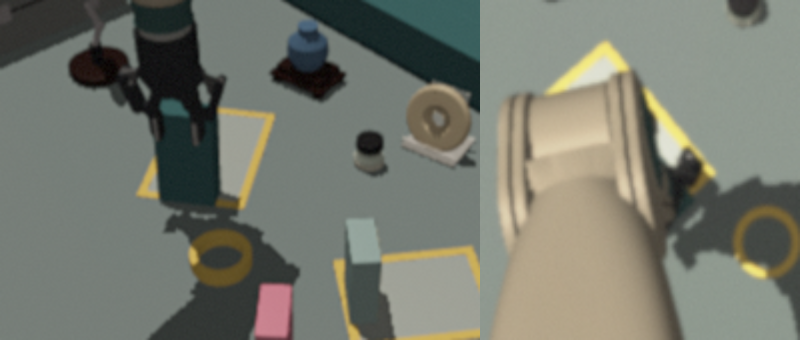

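The fingers are on the riser's cloth face, which is centred between them and starting to tilt. I'll keep pushing slowly past the balance point.

```bash
python3 -m crank '[{"delta_pos":[3.2,2.4,0],"angular":[0,0,0],"jaw":0.5},{"delta_pos":[3.2,2.4,0],"angular":[0,0,0],"jaw":0.5},{"delta_pos":[3.2,2.4,0],"angular":[0,0,0],"jaw":0.5},{"delta_pos":[2.4,1.8,0],"angular":[0,0,0],"jaw":0.5},{"delta_pos":[2.4,1.8,0],"angular":[0,0,0],"jaw":0.5}]'
python3 -m crank '[{"delta_pos":[2.4,1.8,0],"angular":[0,0,0],"jaw":0.5},{"delta_pos":[2.4,1.8,0],"angular":[0,0,0],"jaw":0.5},{"delta_pos":[2.4,1.8,0],"angular":[0,0,0],"jaw":0.5},{"delta_pos":[2.4,1.8,0],"angular":[0,0,0],"jaw":0.5},{"delta_pos":[0,0,0],"angular":[0,0,0],"jaw":0.5}]'
python3 - <<'E'
from h import *
for k in range(4):
    c=env.capture('side')
a=c['img'][130:300,160:400,::-1]
c=env.capture('top');b=c['img'][170:310,200:340,::-1]
cv2.imwrite('pics/a3.png',np.hstack([cv2.resize(a,(480,340)),cv2.resize(b,(320,340))]));print(env.state()['clock'])
E
```

```text
clock: 3.4
tcp_pos: [0.4402, 0.1362, 0.1353]
tcp_rot: [[-0.794, -0.608, 0.0], [-0.608, 0.794, 0.0], [-0.0, -0.0, -1.0]]
force: [0.1, 0.0, -0.7]
opening: 0.0429
clock: 3.9
tcp_pos: [0.4498, 0.1434, 0.1354]
tcp_rot: [[-0.794, -0.609, 0.0], [-0.609, 0.794, 0.0], [-0.0, -0.0, -1.0]]
force: [0.4, 0.3, 0.7]
opening: 0.0426
4.15
```

View pics/a3.png

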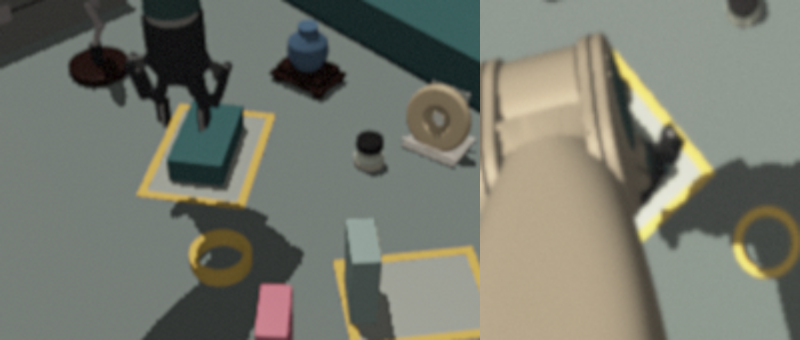

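Tall riser is flat inside its outline. Next I'll go behind the short riser.

```bash
python3 -m crank '[{"delta_pos":[0,0,35],"angular":[0,0,0],"jaw":0.5},{"delta_pos":[0,0,25],"angular":[0,0,0],"jaw":0.5},{"delta_pos":[-1.6,-20.5,0],"angular":[0,0,-5.8],"jaw":0.5},{"delta_pos":[-1.6,-20.5,0],"angular":[0,0,-5.8],"jaw":0.5},{"delta_pos":[-1.6,-20.5,0],"angular":[0,0,-5.8],"jaw":0.5}]'
python3 -m crank '[{"delta_pos":[-1.6,-20.5,0],"angular":[0,0,-5.8],"jaw":0.5},{"delta_pos":[-1.6,-20.5,0],"angular":[0,0,-5.8],"jaw":0.5},{"delta_pos":[-1.6,-20.5,0],"angular":[0,0,-5.8],"jaw":0.5},{"delta_pos":[-1.6,-20.5,0],"angular":[0,0,-5.8],"jaw":0.5},{"delta_pos":[-1.6,-20.5,0],"angular":[0,0,-5.8],"jaw":0.5}]'
python3 -m crank '[{"delta_pos":[-1.6,-20.5,0],"angular":[0,0,-5.8],"jaw":0.5},{"delta_pos":[-1.6,-20.5,0],"angular":[0,0,-5.8],"jaw":0.5},{"delta_pos":[-1.6,-20.5,0],"angular":[0,0,-5.8],"jaw":0.5},{"delta_pos":[-1.6,-20.5,0],"angular":[0,0,-5.8],"jaw":0.5},{"delta_pos":[-1.6,-20.5,0],"angular":[0,0,-5.8],"jaw":0.5}]'
python3 - <<'E'
from h import *
s=env.state();R=np.array(s['tcp_rot']);print(s['tcp_pos'],'y dir',np.degrees(np.arctan2(R[1,1],R[0,1])))
c=env.capture('top')
a=c['img'][170:310,200:340,::-1];b=c['img'][170:310,330:470,::-1]
cv2.imwrite('pics/a4.png',np.hstack([cv2.resize(a,(400,400)),cv2.resize(b,(400,400))]))
E
```

```text
clock: 4.65
tcp_pos: [0.4446, 0.0811, 0.1957]
tcp_rot: [[-0.94, -0.34, 0.001], [-0.34, 0.94, -0.0], [-0.001, -0.0, -1.0]]
force: [-0.3, -0.4, 0.1]
opening: 0.0427
clock: 5.15
tcp_pos: [0.4363, -0.0217, 0.1953]
tcp_rot: [[-0.987, 0.159, 0.0], [0.159, 0.987, -0.0], [-0.0, -0.0, -1.0]]
force: [0.3, 0.1, 1.0]
opening: 0.0427
clock: 5.65
tcp_pos: [0.4283, -0.1242, 0.1953]
tcp_rot: [[-0.786, 0.618, 0.0], [0.618, 0.786, -0.0], [-0.0, 0.0, -1.0]]
force: [-0.5, -0.4, 0.5]
opening: 0.0425
[ 0.42828798 -0.12415763  0.19533109] y dir 51.829407692091564
```

View pics/a4.png

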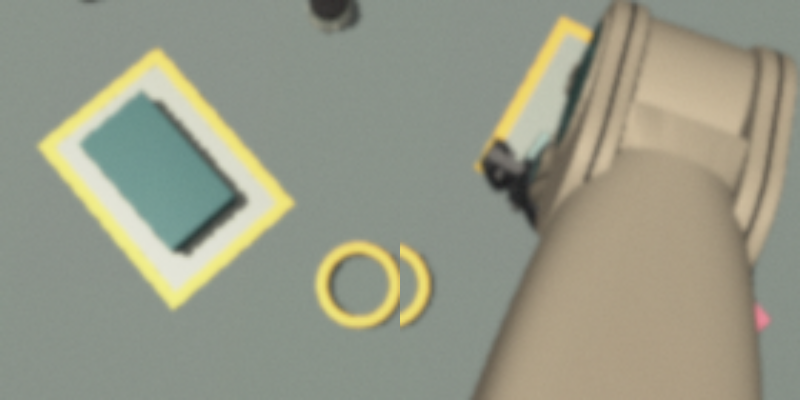

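```bash
python3 -m crank '[{"delta_pos":[0,0,-43],"angular":[0,0,0],"jaw":0.5},{"delta_pos":[0,0,-42],"angular":[0,0,0],"jaw":0.5},{"delta_pos":[6.4,-4.8,0],"angular":[0,0,0],"jaw":0.5},{"delta_pos":[6.4,-4.8,0],"angular":[0,0,0],"jaw":0.5},{"delta_pos":[4,-3,0],"angular":[0,0,0],"jaw":0.5}]'
python3 -m crank '[{"delta_pos":[3.2,-2.5,0],"angular":[0,0,0],"jaw":0.5},{"delta_pos":[3.2,-2.5,0],"angular":[0,0,0],"jaw":0.5},{"delta_pos":[3.2,-2.5,0],"angular":[0,0,0],"jaw":0.5},{"delta_pos":[3.2,-2.5,0],"angular":[0,0,0],"jaw":0.5},{"delta_pos":[3.2,-2.5,0],"angular":[0,0,0],"jaw":0.5}]'
python3 -m crank '[{"delta_pos":[2.4,-1.9,0],"angular":[0,0,0],"jaw":0.5},{"delta_pos":[2.4,-1.9,0],"angular":[0,0,0],"jaw":0.5},{"delta_pos":[2.4,-1.9,0],"angular":[0,0,0],"jaw":0.5},{"delta_pos":[2.4,-1.9,0],"angular":[0,0,0],"jaw":0.5},{"delta_pos":[2.4,-1.9,0],"angular":[0,0,0],"jaw":0.5}]'
python3 - <<'E'
from h import *
a=env.capture('side')['img'][180:350,240:480,::-1]
cv2.imwrite('pics/a5.png',cv2.resize(a,(600,425)))
E
```

```text
clock: 6.2
tcp_pos: [0.4484, -0.1374, 0.1126]
tcp_rot: [[-0.789, 0.614, 0.004], [0.614, 0.789, -0.002], [-0.005, 0.001, -1.0]]
force: [-0.4, -0.8, 0.4]
opening: 0.0426
clock: 6.7
tcp_pos: [0.4616, -0.1486, 0.1105]
tcp_rot: [[-0.789, 0.615, 0.0], [0.615, 0.789, 0.0], [-0.0, 0.0, -1.0]]
force: [-0.3, -0.4, 0.1]
opening: 0.0428
clock: 7.2
tcp_pos: [0.4736, -0.1581, 0.1103]
tcp_rot: [[-0.789, 0.615, -0.0], [0.615, 0.789, 0.0], [0.0, 0.0, -1.0]]
force: [-0.4, 0.3, 0.2]
opening: 0.0427
```

View pics/a5.png

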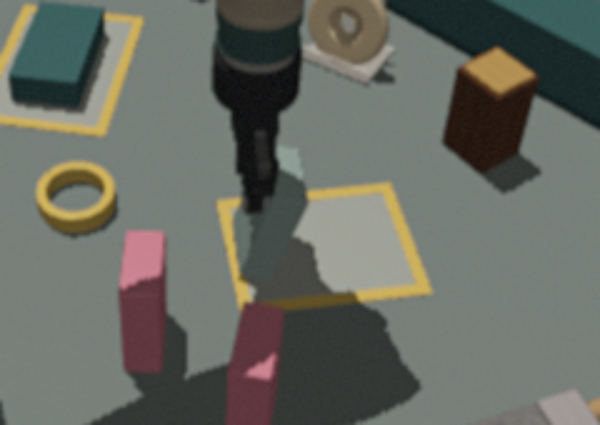

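The short riser is tilted close to its balance point. I'll push a little further.

```bash
python3 -m crank '[{"delta_pos":[2.4,-1.9,0],"angular":[0,0,0],"jaw":0.5},{"delta_pos":[2.4,-1.9,0],"angular":[0,0,0],"jaw":0.5},{"delta_pos":[2.4,-1.9,0],"angular":[0,0,0],"jaw":0.5},{"delta_pos":[0,0,0],"angular":[0,0,0],"jaw":0.5},{"delta_pos":[0,0,0],"angular":[0,0,0],"jaw":0.5}]'
python3 -m crank '[{"delta_pos":[0,0,0],"angular":[0,0,0],"jaw":0.5},{"delta_pos":[0,0,45],"angular":[0,0,0],"jaw":0.5},{"delta_pos":[0,0,45],"angular":[0,0,0],"jaw":0.5},{"delta_pos":[-15,40,10],"angular":[0,0,0],"jaw":0.5},{"delta_pos":[-15,40,10],"angular":[0,0,0],"jaw":0.5}]'
python3 -m crank '[{"delta_pos":[-15,45,5],"angular":[0,0,0],"jaw":0.5},{"delta_pos":[-15,45,0],"angular":[0,0,0],"jaw":0.5},{"delta_pos":[-5,40,0],"angular":[0,0,0],"jaw":0.5},{"delta_pos":[0,0,0],"angular":[0,0,0],"jaw":0.5},{"delta_pos":[0,0,0],"angular":[0,0,0],"jaw":0.5}]'
python3 - <<'E'
from h import *
c=env.capture('side');a=c['img'][180:350,240:480,::-1]
c=env.capture('top');b=c['img'][120:310,200:470,::-1]
cv2.imwrite('pics/a6.png',np.hstack([cv2.resize(a,(300,400)),cv2.resize(b,(500,400))]))
E
```

```text
clock: 7.75
tcp_pos: [0.4806, -0.1637, 0.1103]
tcp_rot: [[-0.789, 0.615, -0.0], [0.615, 0.789, 0.0], [0.0, -0.0, -1.0]]
force: [-0.0, -0.1, 0.6]
opening: 0.0428
clock: 8.25
tcp_pos: [0.4516, -0.0838, 0.2224]
tcp_rot: [[-0.787, 0.617, 0.004], [0.617, 0.787, -0.001], [-0.004, 0.002, -1.0]]
force: [0.3, -1.1, 0.6]
opening: 0.0428
clock: 8.75
tcp_pos: [0.4153, 0.0471, 0.2254]
tcp_rot: [[-0.79, 0.613, 0.0], [0.613, 0.79, -0.0], [-0.001, -0.0, -1.0]]
force: [-0.2, -0.8, -0.7]
opening: 0.0429
```

View pics/a6.png

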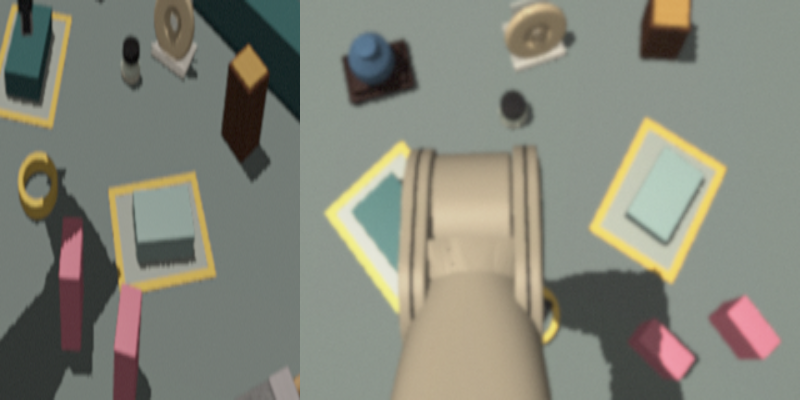

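Run:
```python
from h import *
c=env.capture('top')
q={'tall':np.array([(143,93),(238,198),(177,250),(80,145)])/2.857+[200,170],
'short':(np.array([(660,147),(704,178),(670,240),(627,212)])-[300,0])/[1.852,2.105]+[200,120]}
for n,z in [('tall',.04),('short',.034)]: print(n,loc(n,ray(c,q[n],z)*1000).round().tolist())
s=env.state();print(s['clock'],s['force'])
env.hand_in()
```

```text
tall [[66.0, -35.0], [-74.0, -38.0], [-74.0, 37.0], [66.0, 43.0]]
short [[53.0, 31.0], [49.0, -46.0], [-50.0, -40.0], [-50.0, 32.0]]
8.9 [ 0.13238588 -0.43486285  0.00574344]
the job is handed in; nothing more can be done
```

I pushed both risers over from behind with half-open fingers. Each one toppled plywood face down into its own outline, and I handed the job in at about 8.9 s. The arm was clear of everything.

I measured where each riser lies from corners picked by eye in the top pictures. The tall riser's corners come from the picture taken just after it fell, but it still looked in place in the last one.

| Riser | Along the outline (mm) | Limit (mm) | Sideways, middle of the ends (mm) | Limit (mm) |
|---|---|---|---|---|
| Tall | −74 to +66 | ±99 | about 0 (foot), +4 (head) | ±29 |
| Short | −50 to about +51 | ±84 | about −4 (foot), −7 (head) | ±29 |

- **Size check:** The tall riser's measured size matches. The short riser reads about 101 mm long by 72 to 77 mm wide, against its true 110 by 70. That difference comes from the blurred corners and is small next to the margin.
- **Short riser's standing position:** The automatic colour mask leaked into its surroundings before the push. I used hand-picked corners for it instead.
- **Everything else:** I saw no other object displaced in the last pictures, and contact forces stayed at about 1 N. The magnifier and brush were outside those last crops, but the arm never went near them.

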